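# Feed a rubber mould down the wax injector's chute to its stop

## Robot

A 6-joint arm with a two-finger parallel gripper is mounted at the origin on the work surface; the furniture and walls round the work are solid. World frame = base frame: x ahead of the robot, y to its left, z up, the work surface at z = 0. Lengths are in m, angles in rad, forces in N, time in s.
With the tool pointing down it reaches from about 0.425 to 0.925 m from the base axis. Payload 12.5 kg.
Tool frame: the origin (TCP) lies at the very end of the fingers, on their centre line; the grasp point (between the pads) lies env.tcp_to_grasp behind it (env.tcp_to_grasp is the distance from the TCP to the grasp point, in m); y points along the fingers, z is the direction in which the jaws open and shut, and the axes are right-handed (so a half turn about y gives the same grasp; the last joint's range is limited). The gripper opens to 85 mm and grips with 20 to 120 N. Pads are 22 mm wide; open, the fingers measure 114 mm over their backs; the gripper's body (76 mm by 85 mm) begins 54 mm behind the grasp point. The pads swing forward as they close: fully open they stand 13 mm farther back than shut.
Start: joints at [-1.388, 0.491, 1.559, -0, 1.092, -0.106], TCP at [0.178, -0.599, 0.231] pointing down, gripper open.
Joint ranges: [-3.1, 3.1], [-0.84, 2.19], [0.05, 2.79], [-1.13, 4.28], [0.06, 2.93], [-2.69, 2.69]. Speed limits (rad/s): [2.22, 2.22, 2.79, 3.14, 3.14, 3.14].

## Interface

Orientations are given as a rotation vector (axis times angle).
In Python, from workcell import env gives the robot as it stands. The module is installed in compiled form; this text tells all that it offers. Calls block until the motion is done:
- env.move_to(position, orientation): joint-space move of the TCP to a pose.
- env.servo_line(position, vel=0.15, frame=None): straight line of the TCP; frame=None keeps the orientation; vel is the mean speed in m/s.
- env.move_j(angles): joint-space move.
- env.gripper_to(opening, newtons=None): finger opening in m; newtons is the grip in N (None keeps the last); returns when the fingers have stopped.
- env.pause(seconds).
- env.inverse_kinematics(position, orientation): joint angles nearest the present ones, or None.
- env.get_obs(): the state.
- env.get_image(name): name is "scene" or "top"; returns (picture, depth): 480x640x3 uint8, red, green, blue; 480x640 float32, m along the optical axis (not along the pixel's ray), 0 where there is no reading.
- env.camera_info(name): a dict with "K" (3x3 intrinsics, pixels), "rvec" (rotation vector, rad) and "tvec" (3), from world to camera coordinates, as OpenCV has them. Camera axes: x right, y down, z forward; pixel columns grow to the right and rows downward; lengths in m; the calibration is good to about 2 mm. A picture is of the moment at which its call begins. camera_info takes no time and is no camera call.
A pose or a line that the arm cannot do raises env.MotionError and nothing moves.
- env.sign_off(): hands the job in, once; it reports no verdict.
The state is a dict: "time_s": time; "q": joint angles; "qd": joint speeds; "joint_efforts": joint torques, N m; "position": TCP position; "eef_rot": TCP orientation; "force": force on the tool from outside, world axes, zero at the start; "ft_torque": the same for the moment, N m; "width": finger opening in m.
Only numpy, scipy, OpenCV 4.12 (cv2) and the standard library are available. Lean on these libraries where they do the work, as an engineer would, in place of code of your own. Each camera call takes 0.05 s, during which the arm holds its last target.

## Task

Two sloping feed chutes each hold a brown rubber mould. Push the mould in the chute with the blue stop down the slope until it rests against the blue stop, lying flat between the side guides and without lifting it out of the chute. Leave the mould in the chute with the yellow stop where it is.

Things in the scene. Friction and masses are not known exactly. Their poses are not given: they have to be found in the camera images.
- blue_mould: Mould to push: brown rubber block, 77 mm long, 50 wide, 22 thick, 0.11 kg, flat and lengthwise in the blue-stopped chute, 60 to 120 mm up from the stop. Rubber grips: it does not slide by itself, stays where left, needs only a few newtons. Origin: centre of underside, 37 mm from the end facing the stop, 39 mm from the upper end. y: along its length, up the chute; z: square to the bed.
- blue_chute: Fixed aluminium chute, blue stop at its lower, far end. Bed 60 mm wide between 4 mm guides 14 mm high, sloping down at 10 degrees away from the robot, turned up to 0.2 rad; left or right of the yellow one. Origin: on the bed, mid-width, at the stop's face, 30 mm above the table. x: down the slope; z: square to the bed. Open upper end at x = -0.26 m; at least 60 mm of bare bed behind the mould.
- blue_stop: The fixed blue stop at the lower end of that chute: a plate 60 mm wide, 12 mm thick, rising 32 mm above the bed. Origin and axes as the chute's: on the bed, at the middle of the face that the mould meets.
- yellow_mould: A like brown mould, 77 x 50 x 22 mm, in the other chute (same build, with a yellow stop); to be left alone. Origin: centre of its underside, y along its length, up the chute.
Not all that is in view belongs to the job. What is shaped like the blue_mould but pink or purple is not meant.

How it is judged:
By the outcome, as a careful person would: the job done as asked, in the order asked, and still so for the second after the job is handed in, with the robot touching nothing.
It also fails if it takes over 27 s, if anything falls off the work surface, if the arm or the gripper's body presses on something with over 40 N, if the wrist force passes 120 N, or if a joint passes its speed limit or range.

## Working session

There is one attempt and no reset: what is moved stays moved. The work goes in short steps, each a Python script; the robot and the scene stay as the last script left them, time stands still between calls to the robot, and variables do not carry over. Pictures are saved under pics/ and viewed, and the job is handed in when it is done.

```bash
mkdir -p pics; ls; python3 - <<'E'
from workcell import env
import cv2,numpy as np
for n in("scene","top"):
    p,d=env.get_image(n); cv2.imwrite(f"pics/{n}0.png",p[:,:,::-1]); np.save(f"pics/{n}0_d.npy",d)
    c=env.camera_info(n); print(n,c)
    R=cv2.Rodrigues(np.array(c["rvec"],float))[0]; print(-R.T@np.array(c["tvec"]).ravel())
o=env.get_obs();print(o,env.tcp_to_grasp)
E
```

```text
pics
scene {'K': array([[531.90130894,   0.        , 317.5509316 ],
       [  0.        , 531.90130894, 236.04462616],
       [  0.        ,   0.        ,   1.        ]]), 'rvec': array([ 0.97378637, -2.50807057,  1.00992642]), 'tvec': array([0.42049814, 0.34097316, 0.80673631])}
[0.10201273 0.51573504 0.81701629]
top {'K': array([[438.08318745,   0.        , 323.45354321],
       [  0.        , 438.08318745, 239.72315479],
       [  0.        ,   0.        ,   1.        ]]), 'rvec': array([ 2.09082126, -2.13991914,  0.1723111 ]), 'tvec': array([0.01645005, 0.55441827, 0.84037628])}
[ 0.39159563 -0.01337699  0.92755401]
{'time_s': 0.1, 'q': array([-1.38760596e+00,  4.91490125e-01,  1.55937932e+00, -1.22376881e-05,
        1.09168191e+00, -1.05624374e-01]), 'qd': array([ 0.00032968, -0.00142861, -0.00298641, -0.00084402,  0.00111453,
        0.00033973]), 'joint_efforts': array([ 2.55121209e-03, -6.19447160e+01, -2.62024033e+01, -1.52198022e-04,
        2.93517180e-03,  8.43613435e-06]), 'position': array([ 0.17797988, -0.59892473,  0.23079502]), 'eef_rot': array([-0.30055224,  2.06740699, -2.06540746]), 'force': array([ 0.89183547, -0.09374625,  0.64398196]), 'ft_torque': array([-0.04367858, -0.01563661,  0.00469452]), 'width': 0.08567212179603349} 0.0187
```

View pics/scene0.png

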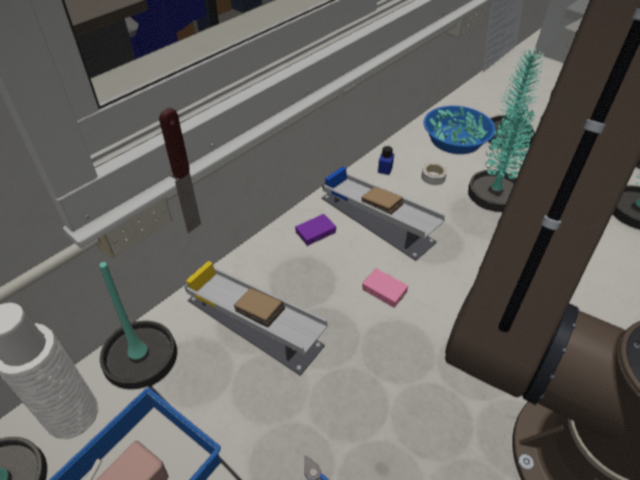

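View pics/top0.png

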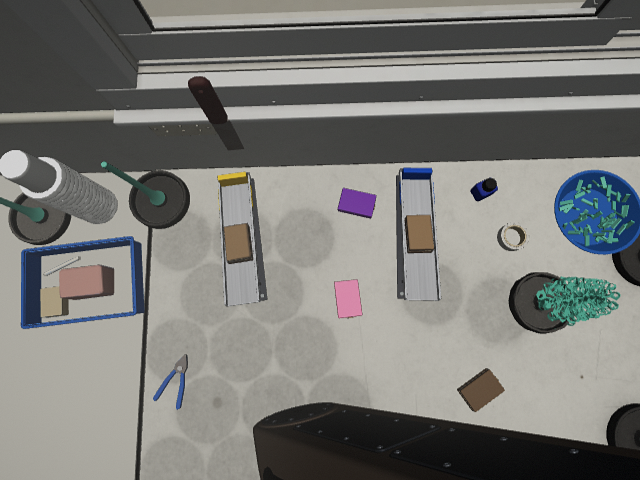

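Candidates, as top-view pixels (up is +x, right is −y):
- Brown block at (419,233), in the chute whose stop at (417,173) is blue.
- Brown block at (237,243), in the chute with the yellow stop at (232,179).
- Loose brown block at (480,390), not in a chute.
- Purple block at (357,203) and pink block at (347,298), both decoys.

The one meant is (419,233), because it lies in the blue-stopped chute. I'll confirm that with a crop.

```bash
python3 - <<'E'
import cv2
p=cv2.imread("pics/top0.png")
cv2.imwrite("pics/crop_blue.png",cv2.resize(p[155:315,370:470],None,fx=3.7,fy=3.7,interpolation=cv2.INTER_CUBIC))
E
```

```text
(no output)
```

View pics/crop_blue.png

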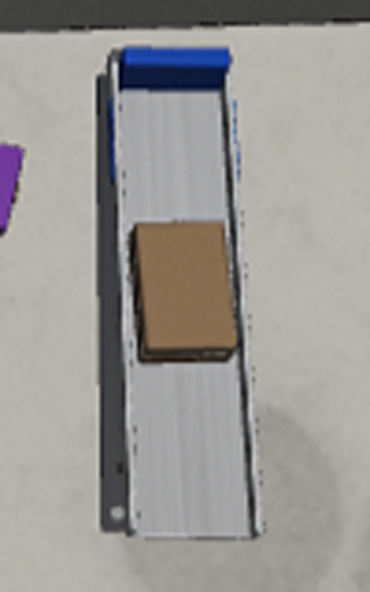

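The crop confirms it: a brown block between the guides, spanning crop pixels (135,222)–(237,355), with the blue stop at crop (175,68). Next I'll measure the bed corners and the mould.

```bash
cat > h.py <<'E'
import numpy as np,cv2
from workcell import env
C={}
for n in("scene","top"):
    c=env.camera_info(n);R=cv2.Rodrigues(np.array(c["rvec"],float))[0];C[n]=(c["K"],R,-R.T@np.array(c["tvec"]).ravel())
def ray(n,uv):
    K,R,o=C[n];d=R.T@np.linalg.inv(K)@np.array([uv[0],uv[1],1.]);return o,d
def onz(n,uv,z):
    o,d=ray(n,uv);return o+d*(z-o[2])/d[2]
def onplane(n,uv,p,nn):
    o,d=ray(n,uv);return o+d*((p-o)@nn)/(d@nn)
def proj(n,P):
    K,R,o=C[n];q=K@R@(np.asarray(P)-o);return q[:2]/q[2]
def depthpt(n,d,uv):
    o,dd=ray(n,uv);return o+dd*d[int(round(uv[1])),int(round(uv[0]))]
E
python3 - <<'E'
from h import *
f=lambda u,v:(370+(u+.5)/3.7-.5,155+(v+.5)/3.7-.5)
L=onz("top",f(121,90),.03);R=onz("top",f(224,90),.03)
a=onz("top",f(133,533),.0751);b=onz("top",f(252,533),.0751)
print(L,R,L-R,a,b,a-b)
m0=(L+R)/2;m1=(a+b)/2;v=m0-m1;print(m0,m1,np.linalg.norm(v[:2]),np.arctan2(v[1],v[0]))
d=np.load("pics/top0_d.npy")
for uv in [(176,110),(176,180),(190,250),(185,330),(190,400),(190,500)]:
    print(uv,depthpt("top",d,f(*uv)).round(4))
p=cv2.imread("pics/scene0.png")
cv2.imwrite("pics/crop_sc.png",cv2.resize(p[155:265,310:450],None,fx=5,fy=5,interpolation=cv2.INTER_CUBIC))
E
```

```text
[ 0.68594046 -0.16680907  0.03      ] [ 0.68424188 -0.22575115  0.03      ] [0.00169858 0.05894208 0.        ] [ 0.43088652 -0.1523834   0.0751    ] [ 0.42951985 -0.21386451  0.0751    ] [0.00136667 0.06148112 0.        ]
[ 0.68509117 -0.19628011  0.03      ] [ 0.43020318 -0.18312395  0.0751    ] 0.2552272970632868 -0.051569665074037076
(176, 110) [ 0.6724 -0.1971  0.0322]
(176, 180) [ 0.6289 -0.193   0.0402]
(190, 250) [ 0.5817 -0.1921  0.0702]
(185, 330) [ 0.5367 -0.1852  0.0782]
(190, 400) [ 0.5012 -0.1885  0.0636]
(190, 500) [ 0.4475 -0.1836  0.0718]
```

View pics/crop_sc.png

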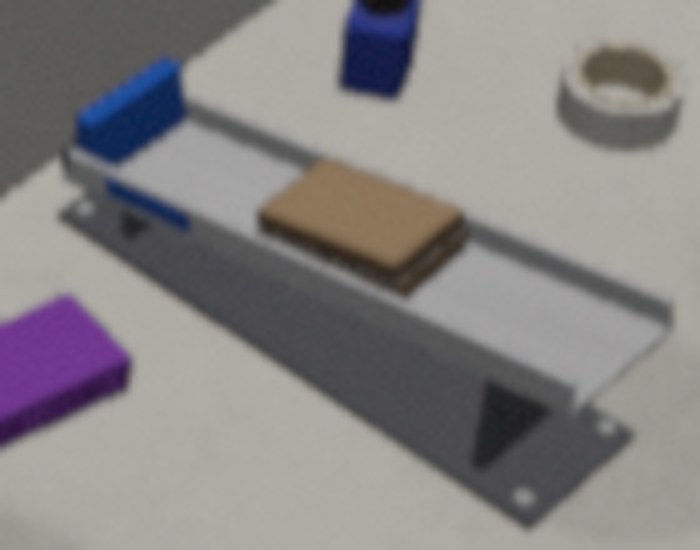

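```bash
cat >> h.py <<'E'
from scipy.spatial.transform import Rotation as Ro
O=np.array([.6851,-.1963,.03]);yaw=-.0516
RC=(Ro.from_euler("z",yaw)*Ro.from_euler("y",np.deg2rad(10))).as_matrix() # columns xc,yc,zc
def c2w(p): return O+RC@np.array(p,float)
def w2c(P): return RC.T@(np.asarray(P)-O)
def corners(n,uvs,h):
    return [w2c(onplane(n,uv,O+RC[:,2]*h,RC[:,2])).round(4) for uv in uvs]
y=-RC[:,2]
ROTS=[]
for s in(1,-1):
    z=s*RC[:,1];x=np.cross(y,z);ROTS.append(Ro.from_matrix(np.c_[x,y,z]).as_rotvec())
E
python3 - <<'E'
from h import *
for n,box in(("top",(200,260,395,445)),("scene",(180,215,355,410))):
    p=cv2.imread(f"pics/{n}0.png");hsv=cv2.cvtColor(p,cv2.COLOR_BGR2HSV)
    m=cv2.inRange(hsv,(5,60,110),(22,255,255));mm=np.zeros_like(m);a,b,c,d=box;mm[a:b,c:d]=m[a:b,c:d]
    cn=max(cv2.findContours(mm,0,2)[0],key=cv2.contourArea);print(n,cv2.contourArea(cn))
    q=cv2.approxPolyDP(cn,4,True)[:,0].astype(float);print(q.tolist());[print("  ",r) for r in corners(n,q,.022)]
for x in(-.255,-.22,-.1,-.088):
  for r in ROTS: print(x,env.inverse_kinematics(c2w((x,0,.005)),r))
E
```

```text
top 737.5
[[407.0, 216.0], [410.0, 248.0], [432.0, 248.0], [430.0, 216.0]]
   [-0.0963  0.0263  0.022 ]
   [-0.1643  0.0226  0.022 ]
   [-0.1631 -0.0201  0.022 ]
   [-0.0951 -0.0197  0.022 ]
scene 383.0
[[363.0, 196.0], [388.0, 207.0], [401.0, 197.0], [376.0, 187.0]]
   [-0.0999  0.0251  0.022 ]
   [-0.1668  0.0239  0.022 ]
   [-0.166  -0.0186  0.022 ]
   [-0.1002 -0.0162  0.022 ]
-0.255 [-0.49803106  0.56122407  1.97737981 -0.10862191  0.76366586 -1.93268831]
-0.255 [-0.49803106  0.56122407  1.97737981 -0.10862191  0.76366586  1.20890434]
-0.22 [-0.47057523  0.60262174  1.90033134 -0.0985642   0.80077531 -1.91538125]
-0.22 [-0.47057523  0.60262174  1.90033134 -0.0985642   0.80077531  1.22621141]
-0.1 [-0.39712416  0.74902974  1.61385771 -0.07266103  0.94436878 -1.86882362]
-0.1 [-0.39712416  0.74902974  1.61385771 -0.07266103  0.94436878  1.27276904]
-0.088 [-0.39114025  0.76430096  1.58297037 -0.07064555  0.96024806 -1.86501005]
-0.088 [-0.39114025  0.76430096  1.58297037 -0.07064555  0.96024806  1.27658261]
```

```bash
python3 - <<'E'
from h import *
for n in("top","scene"):
    d=np.load(f"pics/{n}0_d.npy");K,R,o=C[n]
    v,u=np.mgrid[:480,:640];P=(np.stack([u,v,np.ones_like(u)],-1)@np.linalg.inv(K).T@R)*d[...,None]+o
    m=(d>0)
    b=(slice(265,335),slice(505,622)) if n=="top" else (slice(40,205),slice(465,545))
    q=P[b][m[b]];q=q[(q[:,2]>.02)&(q[:,2]<.5)];print(n,q.min(0),q.max(0))
    q=q[q[:,2]>.1]; print(q.min(0),q.max(0)) if len(q) else 0
from workcell import env
for h in(.15,.25,.3):
    print(env.inverse_kinematics(c2w((-.225,0,h)),ROTS[1]))
print(env.inverse_kinematics([.178,-.599,.45],env.get_obs()["eef_rot"]))
E
```

```text
top [ 0.36101969 -0.60506281  0.02001445] [ 0.49209271 -0.37638816  0.2316832 ]
[ 0.37548342 -0.48026507  0.10001825] [ 0.46355264 -0.39299328  0.2316832 ]
scene [ 0.2117166  -1.13608436  0.0200042 ] [0.78293673 0.02184229 0.48458102]
[ 0.2117166  -0.90373745  0.10003672] [0.77430682 0.02184229 0.48458102]
[-0.45591347  0.42767195  1.72701862 -0.07495472  1.14866604  1.20274756]
[-0.44411341  0.36039422  1.55445612 -0.06759126  1.38864855  1.1959258 ]
[-0.43846063  0.34180533  1.45401096 -0.06569203  1.50777962  1.19339823]
[-1.38759620e+00  3.66483395e-01  1.19515085e+00 -1.08509629e-05
  1.58091711e+00 -1.05620362e-01]
```

```bash
python3 - <<'E'
from h import *
env.servo_line([.178,-.599,.42],vel=.25)
env.gripper_to(.015,20)
env.move_to(c2w((-.225,.001,.33)),ROTS[1]);print(env.get_obs()["time_s"])
env.servo_line(c2w((-.225,.001,.05)),vel=.2)
o=env.get_obs();print(o["time_s"],w2c(o["position"]),o["force"],o["width"])
for n in("scene","top"):
    p,d=env.get_image(n); cv2.imwrite(f"pics/{n}1.png",p[:,:,::-1])
p=cv2.imread("pics/scene1.png");cv2.imwrite("pics/crop_sc1.png",cv2.resize(p[135:265,300:450],None,fx=4.5,fy=4.5))
E
```

```text
3.625
5.175 [-0.22473392  0.00083756  0.0507176 ] [ 0.25834245 -0.52530835  0.53338417] 0.014643223109492969
```

View pics/crop_sc1.png

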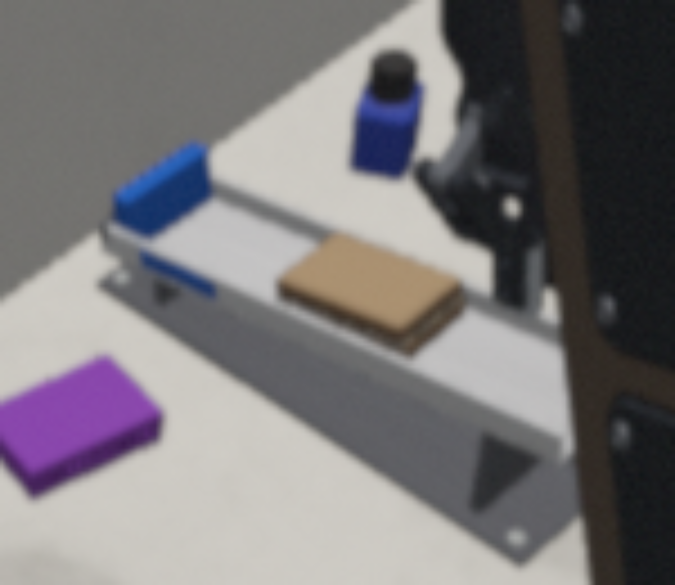

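View pics/top1.png

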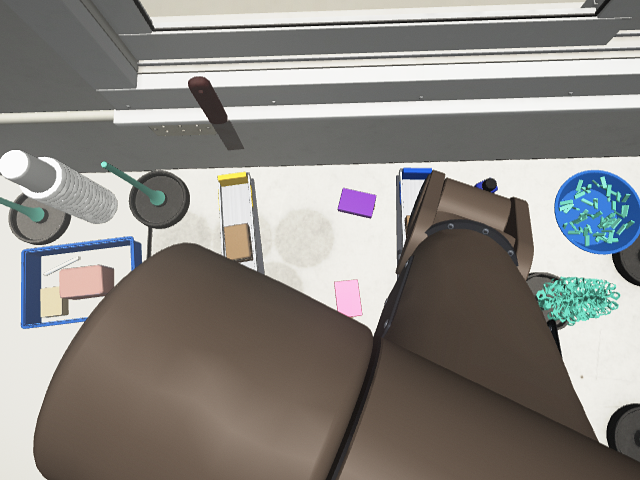

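Pictures: the fingers, at about crop (520,270) in the scene view, hang over bare bed behind the mould. Next I lower them and push.

```bash
python3 - <<'E'
from h import *
env.servo_line(c2w((-.225,.001,.006)),vel=.1)
o=env.get_obs();print(o["time_s"],w2c(o["position"]).round(4),(RC.T@o["force"]).round(2))
f0=RC.T@o["force"]
if abs(f0[2])<4:
  for x in list(np.arange(-.205,-.10,.015))+list(np.arange(-.0985,-.075,.0015)):
    env.servo_line(c2w((x,.001,.006)),vel=.05)
    o=env.get_obs();f=RC.T@o["force"]-f0
    print(round(o["time_s"],2),w2c(o["position"]).round(4),f.round(2))
    if f[0]<-10 or np.linalg.norm(f)>15: break
p,d=env.get_image("scene"); cv2.imwrite("pics/scene2.png",p[:,:,::-1])
cv2.imwrite("pics/crop_sc2.png",cv2.resize(p[135:265,300:450,::-1],None,fx=4.5,fy=4.5))
p,d=env.get_image("top"); cv2.imwrite("pics/top2.png",p[:,:,::-1])
E
```

```text
5.8667 [-0.2248  0.0009  0.0063] [ 0.37  0.76 -0.32]
6.42 [-0.205   0.0011  0.0059] [-0.46 -0.56  0.38]
6.87 [-0.1899  0.0011  0.0059] [-0.73 -0.72  0.06]
7.32 [-0.1749  0.0011  0.0058] [-1.42 -1.22  0.19]
7.77 [-0.1599  0.0011  0.0059] [-0.54 -0.84 -0.37]
8.22 [-0.1449  0.001   0.0059] [-1.07 -1.06  0.7 ]
8.67 [-0.1299  0.0011  0.0058] [-0.69 -0.13  0.83]
9.12 [-0.1149  0.0011  0.0058] [ 1.14 -0.09  0.92]
9.6 [-0.0984  0.0011  0.0058] [-1.09 -0.66  0.81]
9.85 [-0.097  0.001  0.006] [-0.31 -0.31  0.68]
10.1 [-0.0954  0.001   0.006 ] [-0.76 -0.63  0.26]
10.35 [-0.0939  0.001   0.006 ] [ 0.43 -0.75 -0.03]
10.6 [-0.0924  0.001   0.006 ] [-0.77  0.23  0.88]
10.85 [-0.0909  0.001   0.006 ] [ 0.04 -0.79  0.76]
11.1 [-0.0894  0.001   0.006 ] [ 0.4  -0.74  0.52]
11.35 [-0.0887  0.001   0.0059] [-6.37 -1.59  3.6 ]
11.6 [-0.0886  0.0009  0.0059] [-14.62  -1.79   7.02]
```

View pics/crop_sc2.png

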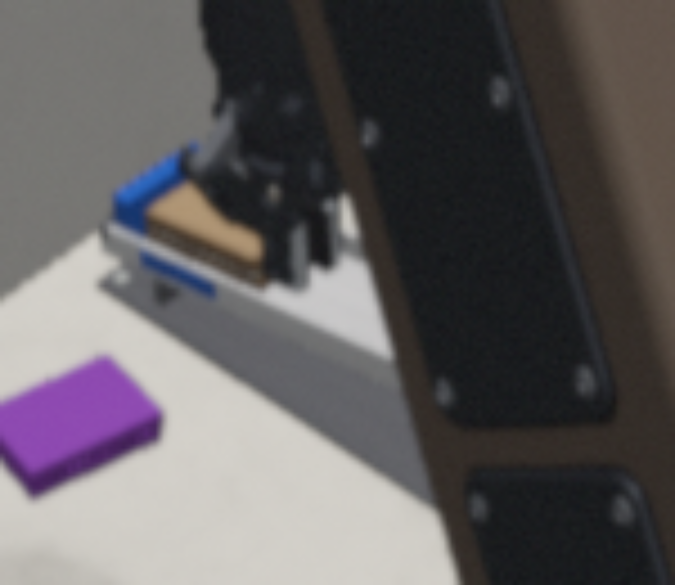

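The mould's far end meets the blue stop at crop (150,210). The push force rose at TCP x = −0.0887, where I expected about −0.088. Now I back off along the bed, lift and look again.

```bash
python3 - <<'E'
from h import *
env.servo_line(c2w((-.13,.001,.006)),vel=.08)
env.servo_line(c2w((-.16,.001,.33)),vel=.25)
q=env.get_obs()["q"].copy(); q[0]-=.75; env.move_j(q)
o=env.get_obs();print(o["time_s"],o["position"],o["force"])
p,d=env.get_image("scene"); cv2.imwrite("pics/scene3.png",p[:,:,::-1])
A=cv2.resize(p[155:245,310:410,::-1],None,fx=4,fy=4,interpolation=2)
p,d=env.get_image("top"); cv2.imwrite("pics/top3.png",p[:,:,::-1]);np.save("pics/top3_d.npy",d)
B=cv2.resize(p[155:315,370:470,::-1],None,fx=3.7,fy=3.7,interpolation=2)
W=np.zeros((592,780,3),np.uint8);W[:A.shape[0],:400]=A;W[:B.shape[0],405:405+B.shape[1]]=B;cv2.imwrite("pics/fin3.png",W)
for n,box in(("top",(165,260,395,445)),("scene",(170,215,325,410))):
    p=cv2.imread(f"pics/{n}3.png");hsv=cv2.cvtColor(p,cv2.COLOR_BGR2HSV)
    m=cv2.inRange(hsv,(5,60,110),(22,255,255));mm=np.zeros_like(m);a,b,c,dd=box;mm[a:b,c:dd]=m[a:b,c:dd]
    cn=max(cv2.findContours(mm,0,2)[0],key=cv2.contourArea)
    q=cv2.approxPolyDP(cn,4,True)[:,0].astype(float);print(n,q.tolist());[print("  ",r) for r in corners(n,q,.022)]
f=lambda P:depthpt("top",d,proj("top",c2w(P)))
for P in [(-.02,0,.022),(-.06,0,.022),(-.04,.015,.022),(-.04,-.015,.022)]: print(P,w2c(f(P)).round(4))
E
```

```text
15.5 [ 0.29923548 -0.5370948   0.3816983 ] [-0.01248019 -0.29750648 -0.45393845]
top [[408.0, 176.0], [409.0, 205.0], [431.0, 206.0], [429.0, 176.0]]
   [-0.0055  0.0212  0.022 ]
   [-0.0718  0.0214  0.022 ]
   [-0.0729 -0.0228  0.022 ]
   [-0.0044 -0.0222  0.022 ]
scene [[334.0, 181.0], [354.0, 191.0], [369.0, 183.0], [347.0, 173.0]]
   [-0.0095  0.0201  0.022 ]
   [-0.0719  0.0226  0.022 ]
   [-0.0778 -0.0189  0.022 ]
   [-0.0109 -0.0203  0.022 ]
(-0.02, 0, 0.022) [-0.0192 -0.0003  0.0205]
(-0.06, 0, 0.022) [-0.0601  0.      0.0222]
(-0.04, 0.015, 0.022) [-0.0389  0.0146  0.0199]
(-0.04, -0.015, 0.022) [-0.04  -0.015  0.022]
```

View pics/fin3.png

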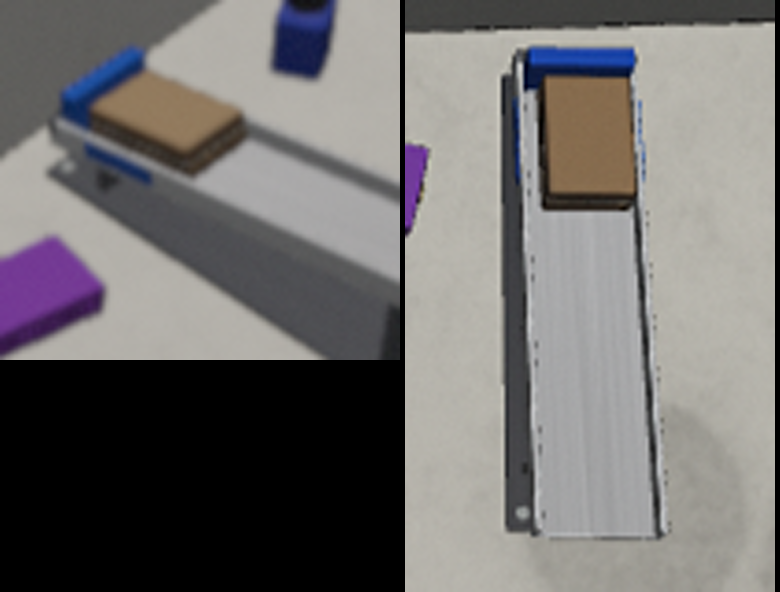

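View pics/top3.png

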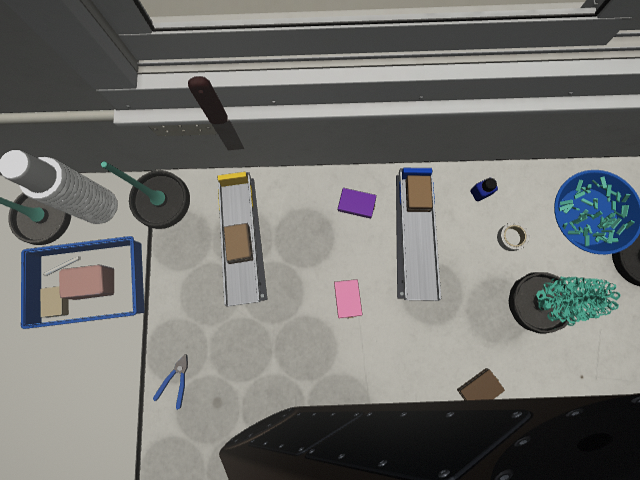

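The mould, now at top pixel (419,192), lies flat and square against the blue stop. The yellow-chute mould is still at (237,243). I'm handing the job in.

```bash
python3 -c "
from workcell import env
print(env.get_obs()['time_s']);env.sign_off()"
```

```text
15.6
the job is handed in; nothing more can be done
```

I pushed the mould in the blue-stopped chute down the slope until it met the blue stop, using the nearly closed fingers held about 6 mm above the bed. I then backed off, lifted clear and handed the job in at 15.6 s of the 27 s allowed.

- **Against the stop:** the push force rose to about 15 N at TCP x = −0.0886 m, where I expected contact at about −0.088 m. The wrist force readings I took stayed far below the 120 N limit.
- **Flat and between the guides:** depth readings put its top 20–22 mm above the bed, for a 22 mm thick mould. Its edges run parallel to the guides within measuring error.
- **Disagreement between views:** the mould's stop-end edge measured 4–6 mm from the stop in the top view and 10–11 mm in the scene view. The colour mask had cut about 4 mm off each end before the push too, and the contact force and the pictures show no gap, so I put this down to the measurement.
- **Yellow chute:** its mould looks unmoved in the last top picture, still at pixel (237,243). I compared it by eye, not by measuring.

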